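# Bring the plate carriage to the loading flag and hold its spring clamp open

### The arm

A 7-joint arm with a two-finger parallel gripper is mounted at the origin on the work surface. World frame = base frame: x ahead of the robot, y to its left, z up, the work surface at z = 0. Lengths are in m, angles in degrees, forces in N, time in s.
With the tool pointing down it reaches from about 0.425 to 0.975 m from the base axis. Payload 16.7 kg.
Tool frame: the origin (TCP) lies where the fingers leave the gripper's body, on its centre line; the fingertips stand 73 mm ahead of it and the grasp point (between the pads) lies 54 mm ahead of it (arm.grip_point_offset is the distance from the TCP to the grasp point, in m); z points along the fingers, y is the line along which they close (so a half turn about z gives the same grasp; the last joint's range is limited). The gripper opens to 85 mm and grips with 20 to 120 N. Pads are 22 mm wide; open, the fingers measure 114 mm over their backs; the gripper's body (76 mm by 85 mm) begins 54 mm behind the grasp point. The pads swing forward as they close: fully open they stand 13 mm farther back than shut.
Start: joints at [-72.336, 24.414, 4.234, 92.017, -1.954, 63.644, -3.845], TCP at [0.298, 0.605, 0.304] pointing down, gripper open.
Joint ranges: [-163.25, 163.25], [-28.42, 122.38], [-70.27, 78.77], [12.13, 141.07], [-58.53, 238.53], [9.26, 117.41], [-156.51, 156.51]. Speed limits (degrees/s): [108.29, 108.29, 136.94, 136.94, 172.46, 172.46, 172.46].

### API

Orientations are given as a 3x3 rotation matrix whose columns are the frame's x, y, z axes.
In Python, from cell import arm, vision gives the robot as it stands.
- The arm moves only by the tool servo_tool, never from a script. Its argument "plan" is one flat list of numbers, 5 for each row, row after row: the opening, from -1 (shut) to 1 (fully open), then the shift along the tool's x, y, z each as a share of 0.25 m, from -1 to 1, then the turn about the tool's z as a share of 45 degrees, from -1 to 1. A call has 1 to 20 rows; each row is the pose to reach, as a shift and turn from the pose commanded when the call began, along the tool's axes at that moment; what a row does not reach only later rows make up. A row lasts 1/8 s, in which the tool goes at most 62.5 mm and 10.7 degrees, less where a joint would pass 70% of its speed; a pose out of reach is approached as far as the arm can. A call with a number of a shift or a turn outside -1 to 1 is refused whole. A call with a gripper value outside its range is refused whole. The fingers move at their own pace and stop on an object; the grip force is fixed at half the most. Time passes only in rows, so rows that repeat a pose let the fingers close. It gives the time, the measured TCP pose, the force, the opening and the grip force at its end, in the units of the state.
- arm.read_state(): the state, without advancing time (a new reading comes with each control period).
- vision.snapshot(name): name is "side" or "top" or "wrist"; returns a dict with "color" (420x560x3 uint8, red, green, blue), "K" (3x3 intrinsics, pixels), "world_from_camera" (4x4, takes a point from camera to world coordinates); the wrist camera has in their place "mount" (4x4, takes a point from camera to tool coordinates, whose origin is the TCP and whose axes are the flange's). Camera axes: x right, y up, looking along -z (the intrinsics and any distortion apply to the point x, -y, -z); pixel columns grow to the right and rows downward; lengths in m; the calibration is good to about 2 mm. A picture is of the moment at which its call begins: read the wrist's pose just before it. There is no depth.
- arm.finish_job(): hands the job in; it is judged then, once.
Trained networks look in a picture, given as the dict that the camera call returned (one of the last four; its "shot" number tells which), for a name from the list of things; names that differ only in an ending like _2 or _b are one class to them, and where a whole thing is asked for, a point or a joint stands for the part that bears it (a point fixed in the world has none). Each returns a list of dicts, best first, with "confidence" (0 to 1); they miss things now and then, are a little off and sometimes report something else, mostly with a low value. They report only what shows in the picture. A call takes as long as a camera call.
- vision.search_frame(label, picture): "point" ([column, row] in pixels, amid what is visible of it).
The state is a dict: "time_s": time; "qpos": joint angles; "qd": joint speeds; "tau": joint torques, N m; "position": TCP position; "orientation": TCP orientation; "ft_force": force on the tool from outside, world axes, zero at the start; "wrist_torque": the same for the moment, N m; "width": finger opening in m; "grasp_force": force on a finger pad.
Only numpy, scipy, OpenCV 4.12 (cv2) and the standard library are available. Lean on these libraries where they do the work, as an engineer would, in place of code of your own. Each camera call takes 0.05 s, during which the arm holds its last target. There are 200 camera calls.

### The job

On the microscope's light base, slide the plate carriage along its rail by the knurled hand post until its pointer stands level with the middle of the raised flag clip on the rail (the loading position, not the low round clip). Then swing the spring-loaded clamp arm open by its peg, out towards the front of the base, right up to its stop, and keep holding it there so that I can lay a well plate in the frame: the program finishes while you are still holding the arm open, with the carriage still at the flag. Do not disturb the things lying on the bench or on the light base.

Things in the scene. Friction and masses are not known exactly. Their poses are not given: they have to be found in the camera images.
- light_base: Fixed off-white microscope light base, a slab 320 (x) x 400 (y) x 55 mm high with a white light panel on top, turned by up to 0.2 rad; origin at the centre of its underside, x to its rear (away from the robot), y to its left along the rail, z up. A steel rail, 24 x 376 mm, top 73 mm above the bench, runs along y near the rear edge at x = 115 mm.
- carriage (a joint): Plate carriage along the rail, m: 0 at the base's middle, grows to its +y, ends at -0.075 and 0.075. Black metal frame 150 (x) x 170 (y) mm, opening 86 x 129 mm, top face 70 mm above the bench; slides along y only, rubbing friction about 5 N (plus 8 N per m/s); stays where left, but a sideways push above that on the clamp arm drags it along.
- post_top (a point): Centre of the top of the carriage's upright knurled steel hand post, a cylinder 16 mm in diameter and 34 mm tall (from 70 to 104 mm above the bench) on a lug at the carriage's left (+y) end. The frame's top face lies 34 mm below this point.
- pointer (a point): Tip of the white pointer on the rear of the carriage, over the rail (75 mm above the bench), at the carriage's middle: 98 mm to the right (-y of the base) of the hand post.
- flag_index: Loading index: fixed black clip on the rail's rear edge with a broad flag (28 mm wide, 20 mm long, leaning to the rear, top 27 mm above the rail) on a stem. Origin at its middle, on the rail's top; axes as the light base's: the pointer is at the flag when their y (along the rail) agree; its tip always stays 13 mm in front (-x) of this origin. It may be left or right of the carriage's start.
- low_index: The other black index clip on the rail, with a low round head (14 mm in diameter, 12 mm above the rail): the viewing position, not wanted here. Origin and axes as the flag clip's.
- clamp_hinge (a joint): Angle of the clamp arm, rad: 0 = shut (lying along the front bar of the carriage, pointing to the base's +y), grows as it swings out to the front (-x) of the base, counter-clockwise seen from above; stop at 0.80. A spring pulls it shut: 0.08 N m at 0, 0.24 N m at the stop (about 1 and 2.7 N at the peg); let go, it snaps shut.
- pivot (a point): Point on the clamp arm's vertical pivot axis, on the top face of the carriage frame (70 mm above the bench), at the front right corner of the carriage: 62 mm in front of and 68 mm to the right of the carriage's middle.
- peg_top (a point): Centre of the top of the steel finger peg that stands on the free end of the clamp arm, 90 mm from the pivot axis: a round peg 10 mm in diameter with a 13 mm bead over its top 4 mm; its top is 105 mm, the top of the arm under it 79 mm, the base's top 55 mm above the bench.
- clamp_arm: The aluminium clamp arm with its peg: a flat bar 10 mm wide, 7 mm thick (its top 79 mm above the bench), 113 mm long, with a short nose and a white roller on the frame's side. Origin on the pivot axis, 70 mm above the bench, y along the arm towards the peg.
- well_plate: Bystander: clear lidded well plate, 85 x 128 x 19 mm, on the bench; origin under its centre.
- slide_box: Bystander: green slide box with a pale lid, 85 x 100 x 36 mm, on the bench; origin under its centre.
- slide_mailer: Bystander: white slide mailer with a red label, 40 x 85 x 22 mm, on the bench; origin under its centre.
- dish: Bystander: clear round dish, 37 mm in diameter, 12 mm high, on the front left corner of the light base; origin under its centre.
- oil_bottle: Bystander: small amber bottle with a black cap, 28 mm in diameter, 58 mm high, on the front right corner of the light base; origin under its centre.
- mouse: Bystander: grey computer mouse, 62 x 100 x 28 mm, on the bench; origin under its centre.
- tube_rack: Bystander: white rack of small tubes, 65 x 120 x 38 mm, on the bench; origin under its centre.

How it is judged:
By the outcome, as a careful person would: the job done as asked, in the order asked, and still so for the second after the job is handed in, while the arm keeps its last pose, push and grip.
It also fails if it takes over 45 s, if anything falls off the work surface, if the arm or the gripper's body presses on something with over 40 N, if the wrist force passes 120 N, or if a joint passes its speed limit or range.

## Working session

There is one attempt and no reset: what is moved stays moved. The work goes in short steps, Python scripts to look and compute and a tool call to move; the robot and the scene stay as the last step left them, time stands still between calls to the robot, and variables do not carry over. Pictures are saved under pics/ and viewed, at most 10 in all, crops included, and the job is handed in when it is done.

Besides the shell and the picture viewer there is one more tool, called in YAML: its name, and indented under it one key for each argument. servo_tool: Moves the arm, as the interface text tells. Its arguments: {"type":"object","properties":{"plan":{"type":"array"}},"required":["plan"]}

```bash
ls; mkdir -p pics
cat > h.py <<'E'
import numpy as np, cv2, json
from cell import arm, vision
def ray(s,px,st=None):
    K=np.array(s["K"]); 
    if "world_from_camera" in s: T=np.array(s["world_from_camera"])
    else:
        B=np.eye(4); B[:3,:3]=st["orientation"]; B[:3,3]=st["position"]; T=B@np.array(s["mount"])
    d=np.linalg.inv(K)@[px[0],px[1],1]; d=T[:3,:3]@[d[0],-d[1],-d[2]]
    return T[:3,3],d
def atz(s,px,z,st=None):
    o,d=ray(s,px,st); return o+d*(z-o[2])/d[2]
def proj(s,p,st=None):
    K=np.array(s["K"])
    if "world_from_camera" in s: T=np.array(s["world_from_camera"])
    else:
        B=np.eye(4); B[:3,:3]=st["orientation"]; B[:3,3]=st["position"]; T=B@np.array(s["mount"])
    c=np.linalg.inv(T)@[*p,1]; q=K@[c[0],-c[1],-c[2]]; return q[:2]/q[2]
E
python3 - <<'E'
from h import *
st=arm.read_state(); print(st)
for n in ["top","side","wrist"]:
    s=vision.snapshot(n); print(n,s.keys(), np.round(s["K"],1).tolist(), np.round(s.get("world_from_camera",s.get("mount")),3).tolist())
    cv2.imwrite(f"pics/{n}0.png",s["color"][:,:,::-1])
    for l,z in [("post_top",.104),("pointer",.075),("flag_index",.073),("low_index",.073),("pivot",.07),("peg_top",.105),("light_base",.055),("dish",.06),("oil_bottle",.08),("carriage",.07)]:
        r=vision.search_frame(l,s)[:2]
        print(l,[(np.round(q["point"],1).tolist(),round(q["confidence"],2),np.round(atz(s,q["point"],z,st),4).tolist()) for q in r])
E
```

```text
pics
{'time_s': 0.0, 'qpos': array([-72.33421285,  24.45030208,   4.23224413,  92.05246047,
        -1.95443396,  63.64272708,  -3.84459522]), 'qd': array([ 0.05734017,  0.00583856, -0.02336695,  0.07572916, -0.02341301,
       -0.052623  , -0.03232938]), 'tau': array([ 6.46917142e-04, -9.49842310e+01,  3.76154691e+00, -4.63525093e+01,
        1.92733709e-02,  9.88584361e-03,  8.84950532e-05]), 'position': array([0.29823704, 0.60519149, 0.30320173]), 'orientation': array([[-8.96992410e-01,  4.42045682e-01, -4.81741760e-04],
       [ 4.42045935e-01,  8.96991632e-01, -1.18511021e-03],
       [-9.17545215e-05, -1.27598685e-03, -9.99999182e-01]]), 'ft_force': array([-0.75322148,  0.72206496, -0.32431937]), 'wrist_torque': array([ 0.02005645,  0.02747232, -0.04204957]), 'grasp_force': 0.0, 'width': 0.0858885553305794}
top dict_keys(['color', 'K', 'world_from_camera', 'shot']) [[519.8, 0.0, 284.5], [0.0, 519.8, 209.3], [0.0, 0.0, 1.0]] [[0.016, 0.979, -0.201, 0.208], [-1.0, 0.015, -0.006, -0.03], [-0.003, 0.201, 0.98, 1.727], [0.0, 0.0, 0.0, 1.0]]
post_top [([275.3, 192.4], 0.89, [0.5963, 
[... 1056 characters left out ...]
, 0.64, [0.5069, -0.0416, 0.105])]
light_base [([302.6, 235.0], 0.66, [0.5686, -0.0874, 0.055])]
dish [([258.3, 180.6], 0.43, [0.4804, 0.2091, 0.06])]
oil_bottle [([236.8, 244.2], 0.55, [0.4076, -0.1409, 0.08]), ([303.4, 236.1], 0.21, [0.5628, -0.127, 0.08])]
carriage [([313.5, 213.7], 0.73, [0.609, -0.0166, 0.07])]
wrist dict_keys(['color', 'K', 'mount', 'shot']) [[364.6, 0.0, 276.3], [0.0, 364.6, 209.8], [0.0, 0.0, 1.0]] [[0.001, 0.945, 0.327, 0.085], [1.0, -0.001, -0.0, 0.001], [0.0, 0.327, -0.945, -0.069], [0.0, 0.0, 0.0, 1.0]]
post_top []
pointer []
flag_index []
low_index []
pivot []
peg_top []
light_base []
dish []
oil_bottle []
carriage [([82.9, 275.5], 0.54, [0.2949, 0.4058, 0.07])]
```

Run:
```python
import cv2
t=cv2.imread("pics/top0.png")[110:290,160:400]; cv2.imwrite("pics/t1.png",cv2.resize(t,None,fx=3.3,fy=3.3,interpolation=cv2.INTER_CUBIC))
t=cv2.imread("pics/side0.png")[130:310,190:430]; cv2.imwrite("pics/s1.png",cv2.resize(t,None,fx=3.3,fy=3.3,interpolation=cv2.INTER_CUBIC))
```

```text
(no output)
```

View pics/t1.png

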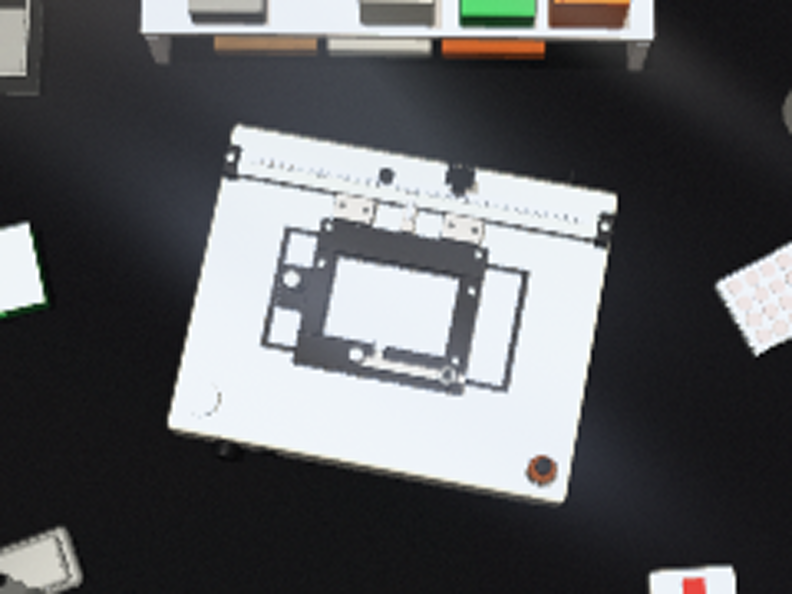

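View pics/s1.png

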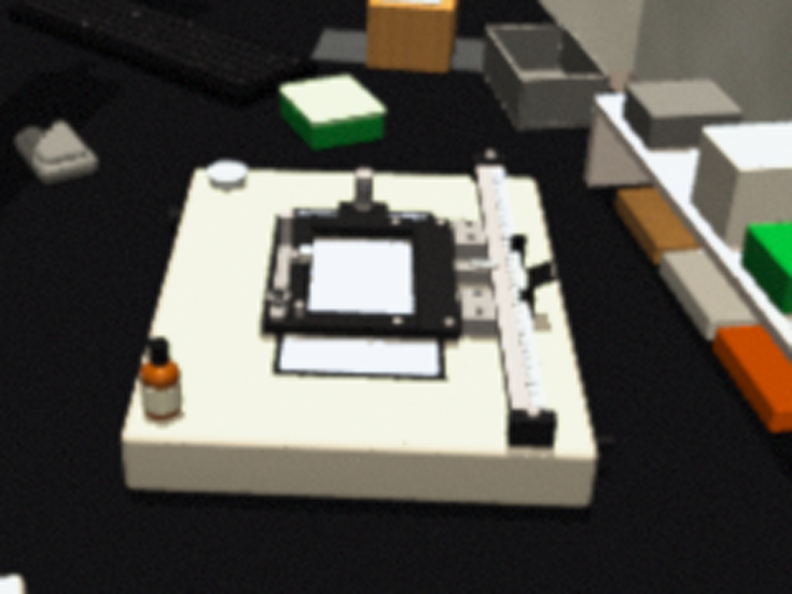

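servo_tool:
  plan: [1, -1, -0.8, -0.1, 0, 1, -1, -0.8, -0.1, 0, 1, -1, -0.8, -0.1, 0, 1, -1, -0.8, -0.1, 0, 1, -1, -0.8, -0.1, 0, 1, -1, -0.8, -0.1, 0]

```text
time_s: 2.4
position: [0.4363, 0.3114, 0.3297]
orientation: [[-0.894, 0.447, 0.001], [0.447, 0.894, 0.0], [-0.001, 0.001, -1.0]]
ft_force: [-0.3, 1.8, -0.2]
width: 0.0854
grasp_force: 0.0
```

servo_tool:
  plan: [1, -1, -0.85, -0.1, -0.35, 1, -1, -0.85, -0.1, -0.35, 1, -1, -0.85, -0.1, -0.35, 1, -1, -0.85, -0.1, -0.35, 1, -1, -0.85, -0.1, -0.35, 1, -1, -0.85, -0.1, -0.35, 1, -1, -0.85, -0.1, -0.35, 1, -1, -0.85, -0.1, -0.35]

```text
time_s: 3.4
position: [0.5644, 0.0157, 0.3537]
orientation: [[-0.984, 0.181, -0.0], [0.181, 0.984, 0.0], [0.0, 0.0, -1.0]]
ft_force: [0.2, 0.5, -0.5]
width: 0.0853
grasp_force: 0.0
```

Run:
```python
from h import *
st=arm.read_state(); s=vision.snapshot("wrist")
np.save("pics/w1.npy",dict(s=s,st=st),allow_pickle=True)
cv2.imwrite("pics/w1.png",cv2.resize(s["color"][:,:,::-1],None,fx=1.4,fy=1.4,interpolation=cv2.INTER_CUBIC))
print(st["time_s"],st["position"],st["orientation"],st["qpos"])
for l,z in [("flag_index",.073),("low_index",.073),("clamp_arm",.079),("carriage",.07)]:
    print(l,[(np.round(q["point"],1).tolist(),round(q["confidence"],2),np.round(atz(s,q["point"],z,st),4).tolist()) for q in vision.search_frame(l,s)[:2]])
```

```text
3.4 [0.56436501 0.01570242 0.35368154] [[-9.83540466e-01  1.80687428e-01 -4.52319194e-04]
 [ 1.80687303e-01  9.83540546e-01  3.04517966e-04]
 [ 4.99896835e-04  2.17777407e-04 -9.99999851e-01]] [-27.46651092  11.93316785  22.74505709 104.07479026  -5.08201193
  65.00720987  76.57958396]
flag_index [([225.1, 310.6], 0.61, [0.7076, -0.0677, 0.073])]
low_index [([291.5, 299.0], 0.64, [0.7062, 0.0081, 0.073])]
clamp_arm [([254.7, 126.5], 0.77, [0.5144, 0.0057, 0.079])]
carriage [([269.4, 220.1], 0.61, [0.611, 0.0011, 0.07])]
```

View pics/w1.png

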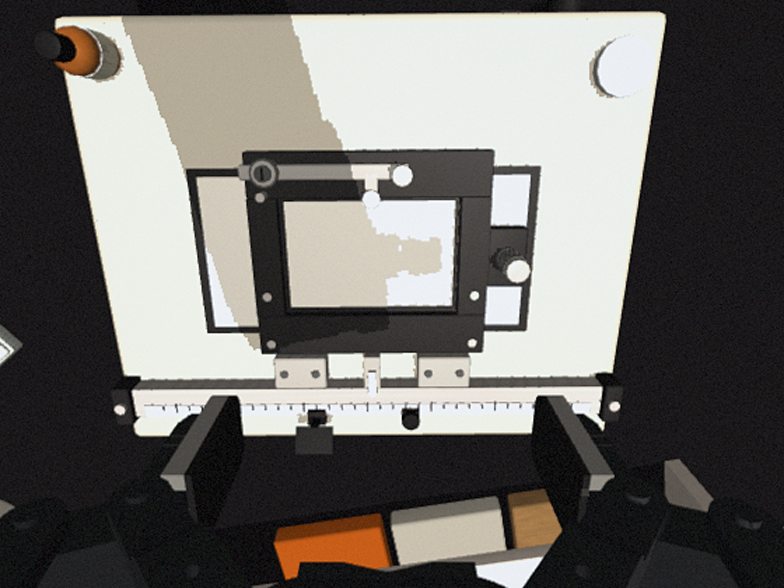

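Run:
```python
from h import *
d=np.load("pics/w1.npy",allow_pickle=True).item(); s=d["s"]; im=s["color"][:,:,::-1]
f=lambda r0,r1,c0,c1:cv2.resize(im[r0:r1,c0:c1],None,fx=5,fy=5,interpolation=cv2.INTER_CUBIC)
cv2.imwrite("pics/w1c.png",np.vstack([f(255,325,190,310),np.hstack([f(105,150,170,230),f(105,150,260,320)])]))
st=d["st"]
v=lambda p:(p[0]/1.4,p[1]/1.4)
for n,p,z in [("post",(517,271),.104),("ptr",(372,389),.075),("stem",(317,417),.08),("low",(410,418),.085),("peg",(402,175),.105),("pivot",(264,174),.082),("railL",(133,389),.073),("railR",(603,389),.073),("screwL",(120,409),.08),("screwR",(614,406),.08),("frontL",(665,14),.055),("frontR",(58,20),.055),("roller",(372,199),.08)]:
    print(n,np.round(atz(s,v(p),z,st)[:2],4))
```

```text
post [0.5895 0.0984]
ptr [ 0.6739 -0.0147]
stem [ 0.6876 -0.0606]
low [0.6982 0.0105]
peg [0.5157 0.0352]
pivot [ 0.5013 -0.0532]
railL [ 0.6417 -0.1972]
railR [0.7072 0.1611]
screwL [ 0.6533 -0.2083]
screwR [0.7191 0.1662]
frontL [0.4517 0.2188]
frontR [ 0.3851 -0.1654]
roller [0.5302 0.0131]
```

View pics/w1c.png

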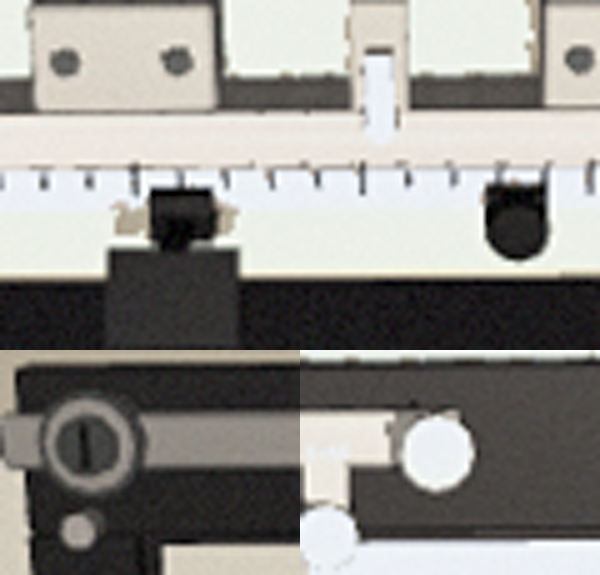

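servo_tool:
  plan: [0.2, -0.039, 0.343, 0, 0, 0.2, -0.039, 0.343, 0.2, 0, 0.2, -0.039, 0.343, 0.45, 0, 0.2, -0.039, 0.343, 0.65, 0, 0.2, -0.039, 0.343, 0.77, 0, 0.2, -0.039, 0.343, 0.818, 0, 0.2, -0.039, 0.343, 0.818, 0]

```text
time_s: 4.53
position: [0.5897, 0.0972, 0.1495]
orientation: [[-0.983, 0.182, -0.0], [0.182, 0.983, -0.0], [0.0, -0.0, -1.0]]
ft_force: [0.0, -0.2, 0.8]
width: 0.0511
grasp_force: 0.0
```

servo_tool:
  plan: [-1, 0, 0, 0, 0, -1, 0, 0, 0, 0, -1, 0, 0, 0, 0, -1, 0, 0, 0, 0, -1, 0, 0, 0, 0]

```text
time_s: 5.15
position: [0.5903, 0.0973, 0.1508]
orientation: [[-0.983, 0.182, 0.002], [0.182, 0.983, 0.001], [-0.002, 0.001, -1.0]]
ft_force: [-2.1, 1.3, 9.6]
width: 0.0139
grasp_force: 58.4
```

Run:
```python
from h import *
st=arm.read_state(); s=vision.snapshot("wrist")
print(st["time_s"],st["position"],st["orientation"],st["width"],st["grasp_force"],st["ft_force"])
cv2.imwrite("pics/w2.png",cv2.resize(s["color"][:,:,::-1],None,fx=1.4,fy=1.4,interpolation=cv2.INTER_CUBIC))
```

```text
5.15 [0.59029117 0.09725192 0.15084545] [[-9.83320359e-01  1.81872585e-01  1.85299270e-03]
 [ 1.81874564e-01  9.83321270e-01  9.60793299e-04]
 [-1.64734517e-03  1.28177985e-03 -9.99997822e-01]] 0.013885107712788175 58.35887432098389 [-2.07664218  1.2943615   9.57999846]
```

View pics/w2.png

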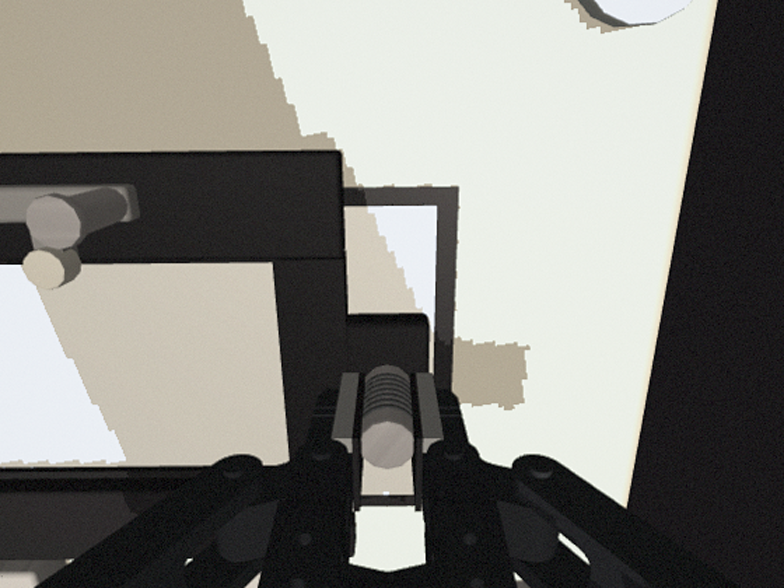

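servo_tool:
  plan: [-1, 0, -0.03, -0.006, 0, -1, 0, -0.07, -0.006, 0, -1, 0, -0.11, -0.006, 0, -1, 0, -0.145, -0.006, 0, -1, 0, -0.164, -0.006, 0, -1, 0, -0.164, -0.006, 0, -1, 0, -0.164, -0.006, 0]

```text
time_s: 6.08
position: [0.583, 0.0563, 0.151]
orientation: [[-0.983, 0.182, 0.002], [0.182, 0.983, -0.0], [-0.002, 0.0, -1.0]]
ft_force: [10.2, -2.7, -16.6]
width: 0.0141
grasp_force: 60.3
```

Run:
```python
from h import *
st=arm.read_state(); print(st["time_s"],st["position"],st["width"],st["grasp_force"],st["ft_force"])
s=vision.snapshot("side"); np.save("pics/s2.npy",dict(s=s),allow_pickle=True)
im=s["color"][:,:,::-1]; o=[cv2.resize(im[185:265,290:390],None,fx=6,fy=6,interpolation=cv2.INTER_CUBIC)]
cv2.imwrite("pics/s2.png",o[0])
s=vision.snapshot("top"); np.save("pics/t2.npy",dict(s=s),allow_pickle=True)
```

```text
6.075 [0.58297753 0.05627734 0.15103787] 0.014127938920065558 60.34385561943054 [ 10.23360866  -2.71066015 -16.55925837]
```

View pics/s2.png

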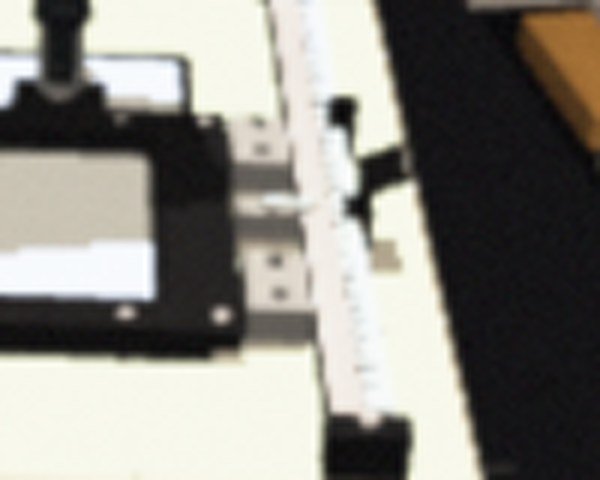

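servo_tool:
  plan: [0.2, 0, 0, 0, 0, 0.2, 0, 0, 0, 0, 0.2, 0, 0, -0.2, 0, 0.2, 0, 0, -0.45, 0, 0.2, 0, -0.2, -0.7, 0, 0.2, 0.04, -0.4, -0.8, 0, 0.2, 0.04, -0.4, -0.8, 0, 0.2, 0.04, -0.4, -0.8, 0]

```text
time_s: 7.18
position: [0.5541, -0.0401, 0.3514]
orientation: [[-0.983, 0.183, 0.001], [0.183, 0.983, 0.001], [-0.001, 0.001, -1.0]]
ft_force: [0.5, 1.2, -0.5]
width: 0.0512
grasp_force: 0.0
```

Run:
```python
from h import *
st=arm.read_state(); s=vision.snapshot("wrist"); np.save("pics/w3.npy",dict(s=s,st=st),allow_pickle=True)
im=s["color"][:,:,::-1]
print(st["time_s"],st["position"],st["orientation"][:,1])
for l,z in [("flag_index",.073),("low_index",.073),("clamp_arm",.079),("carriage",.07)]:
    print(l,[(np.round(q["point"],1).tolist(),round(q["confidence"],2),np.round(atz(s,q["point"],z,st),4).tolist()) for q in vision.search_frame(l,s)[:1]])
y0=.0355-.041; u=np.array([.1754,.9845]); 
pk=np.array([.5157,.0352])-.042*u; pv=np.array([.5013,-.0532])-.042*u
f=np.array([.6876,-.0606]); print(np.round([proj(s,[*pk,.105],st),proj(s,[*pv,.08],st),proj(s,[*f,.08],st)],0))
def c(x,y,w,h,k): 
    x=int(x);y=int(y); return cv2.resize(im[y-h:y+h,x-w:x+w],(600,300),interpolation=cv2.INTER_CUBIC)
a=proj(s,[*f,.08],st); b=(proj(s,[*pk,.105],st)+proj(s,[*pv,.08],st))/2
print("crop origins",int(a[0])-50,int(a[1])-25,int(b[0])-60,int(b[1])-30)
cv2.imwrite("pics/w3.png",np.vstack([c(*a,50,25,6),c(*b,60,30,5)]))
```

```text
7.175 [ 0.5541077  -0.04005258  0.35139851] [1.82870979e-01 9.83136568e-01 8.32774374e-04]
flag_index [([277.1, 308.9], 0.59, [0.7046, -0.0656, 0.073])]
low_index [([120.0, 33.7], 0.45, [0.4068, -0.1487, 0.073])]
clamp_arm [([264.7, 125.6], 0.9, [0.5052, -0.0405, 0.079])]
carriage [([286.5, 218.9], 0.85, [0.6023, -0.037, 0.07])]
[[304. 125.]
 [204. 124.]
 [279. 299.]]
crop origins 228 273 194 94
```

View pics/w3.png

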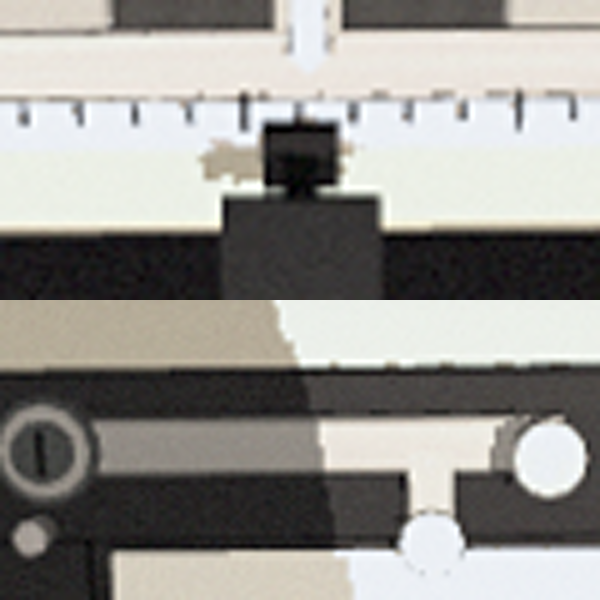

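servo_tool:
  plan: [0.2, -0.04, 0.4, 0, 0, 0.2, -0.04, 0.4, 0.25, 0, 0.2, -0.04, 0.4, 0.5, 0, 0.2, -0.04, 0.4, 0.7, 0, 0.2, -0.04, 0.4, 0.79, 0, -1, -0.04, 0.4, 0.79, 0, -1, -0.04, 0.4, 0.79, 0, -1, -0.04, 0.4, 0.79, 0, -1, -0.04, 0.4, 0.79, 0]

```text
time_s: 8.55
position: [0.5826, 0.0568, 0.1544]
orientation: [[-0.983, 0.182, 0.001], [0.182, 0.983, 0.001], [-0.001, 0.001, -1.0]]
ft_force: [-0.4, 0.6, 1.4]
width: 0.0137
grasp_force: 59.5
```

servo_tool:
  plan: [-1, 0, -0.003, 0, 0, -1, 0, -0.006, 0, 0, -1, 0, -0.006, 0, 0, -1, 0, -0.006, 0, 0]

```text
time_s: 9.05
position: [0.5825, 0.0559, 0.1543]
orientation: [[-0.983, 0.181, 0.002], [0.181, 0.983, 0.001], [-0.001, 0.001, -1.0]]
ft_force: [-1.5, 4.6, 6.7]
width: 0.014
grasp_force: 60.1
```

servo_tool:
  plan: [-1, 0, -0.003, 0, 0, -1, 0, -0.003, 0, 0, -1, 0, -0.003, 0, 0]

```text
time_s: 9.43
position: [0.5824, 0.0552, 0.1543]
orientation: [[-0.983, 0.181, 0.002], [0.181, 0.983, 0.001], [-0.001, 0.001, -1.0]]
ft_force: [-0.7, 4.3, 8.0]
width: 0.0136
grasp_force: 60.1
```

servo_tool:
  plan: [0.2, 0, 0, 0, 0, 0.2, 0, 0, 0, 0, 0.2, 0, 0, -0.2, 0, 0.2, 0, 0, -0.45, 0, 0.2, 0, -0.2, -0.7, 0, 0.2, 0.04, -0.4, -0.79, 0, 0.2, 0.04, -0.4, -0.79, 0, 0.2, 0.04, -0.4, -0.79, 0]

```text
time_s: 10.42
position: [0.5537, -0.0424, 0.351]
orientation: [[-0.983, 0.183, 0.0], [0.183, 0.983, 0.0], [-0.0, 0.0, -1.0]]
ft_force: [-0.3, 0.4, -1.0]
width: 0.0514
grasp_force: 0.0
```

Run:
```python
from h import *
st=arm.read_state(); s=vision.snapshot("wrist"); np.save("pics/w4.npy",dict(s=s,st=st),allow_pickle=True)
im=s["color"][:,:,::-1]
print(st["time_s"],st["position"],st["orientation"][:,1],st["qpos"])
c=lambda x0,y0,w,h: cv2.resize(im[y0:y0+h,x0:x0+w],(600,300),interpolation=cv2.INTER_CUBIC)
cv2.imwrite("pics/w4.png",np.vstack([c(228,273,100,50),c(194,94,120,60)]))
```

```text
10.425 [ 0.5536813  -0.04236489  0.35101838] [1.83015002e-01 9.83110026e-01 4.30164921e-04] [-22.90065082  11.10836392  23.99411634 105.47224639  -5.00545394
  64.41525925  82.31183828]
```

View pics/w4.png

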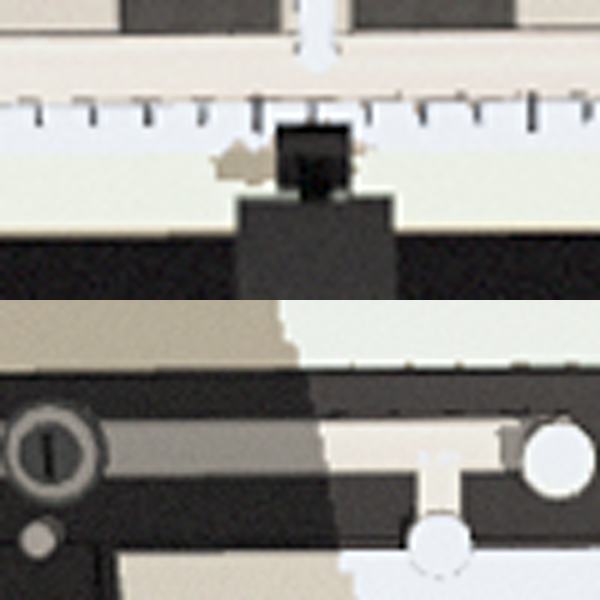

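Run:
```python
from h import *
d=np.load("pics/w4.npy",allow_pickle=True).item(); s,st=d["s"],d["st"]
pk=atz(s,(305.6,126.2),.105,st); pv=atz(s,(203.6,125),.082,st)
v=(pk-pv)[:2]; print(pk,pv,np.hypot(*v),np.degrees(np.arctan2(v[0],v[1])))
R=np.array(st["orientation"]); e=R.T@(np.array([*pk[:2],.155])-st["position"]); print(e,e/.25)
print("post est",np.degrees(np.arctan2(R[0,1],R[1,1])))
```

```text
[ 0.50880552 -0.00759446  0.105     ] [ 0.49367245 -0.09716691  0.082     ] 0.09084180058693682 9.589447131944492
[0.05056522 0.02588589 0.19600791] [0.20226089 0.10354356 0.78403165]
post est 10.545425604305771
```

servo_tool:
  plan: [0.2, 0.202, 0.104, 0.2, -1, 0.2, 0.202, 0.104, 0.2, -1, 0.2, 0.202, 0.104, 0.2, -1, 0.2, 0.202, 0.104, 0.2, -1, 0.2, 0.202, 0.104, 0.2, -1, 0.2, 0.202, 0.104, 0.2, -1]

```text
time_s: 11.22
position: [0.5088, -0.0067, 0.3003]
orientation: [[-0.825, -0.565, -0.001], [-0.565, 0.825, -0.0], [0.001, 0.0, -1.0]]
ft_force: [-0.2, -0.3, 0.3]
width: 0.0516
grasp_force: 0.0
```

servo_tool:
  plan: [0.2, 0, 0, 0, -1, 0.2, 0, 0, 0, -1, 0.2, 0, 0, 0, -1, 0.2, 0, 0, 0, -1, 0.2, 0, 0, 0, -1, 0.2, 0, 0, 0.1, -1, 0.2, 0, 0, 0.1, -1]

```text
time_s: 12.1
position: [0.5088, -0.0069, 0.2753]
orientation: [[-0.183, -0.983, -0.0], [-0.983, 0.183, 0.001], [-0.001, 0.0, -1.0]]
ft_force: [0.3, 0.2, -0.4]
width: 0.0507
grasp_force: 0.0
```

Run:
```python
from h import *
st=arm.read_state(); s=vision.snapshot("wrist")
R=np.array(st["orientation"]); e=R.T@(np.array([.5088,-.0076,.157])-st["position"])
print(st["time_s"],st["position"],R[:,1],st["qpos"],e/.25)
cv2.imwrite("pics/w5.png",cv2.resize(s["color"][:,:,::-1],None,fx=1.4,fy=1.4,interpolation=cv2.INTER_CUBIC))
print(proj(s,[.5088,-.0076,.105],st)*1.4)
```

```text
12.1 [ 0.50877544 -0.00689013  0.27529679] [-9.83088230e-01  1.83132032e-01  4.37353186e-04] [ 18.60543325  12.73779881 -28.41339481 113.37251492   7.25544231
  55.60972225 156.11888913] [ 0.00305163 -0.00082352  0.47318515]
[385.68898669 293.31936777]
```

View pics/w5.png

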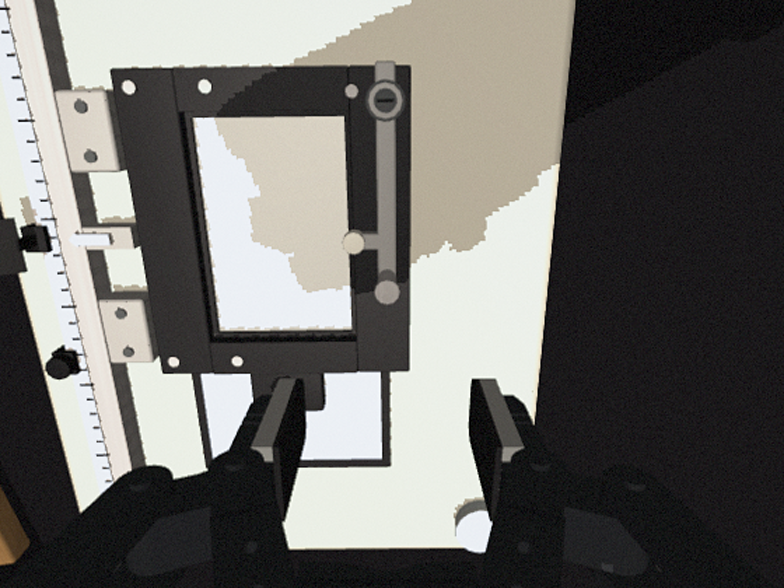

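servo_tool:
  plan: [0.2, 0, 0, 0, 1, 0.2, 0, 0, 0, 1, 0.2, 0, 0, 0, 1, 0.2, 0, 0, 0, 1, 0.2, 0, 0, 0, 1]

```text
time_s: 12.78
position: [0.5089, -0.007, 0.2759]
orientation: [[-0.826, -0.564, -0.0], [-0.564, 0.826, -0.0], [0.0, 0.0, -1.0]]
ft_force: [-0.1, -0.7, 0.1]
width: 0.051
grasp_force: 0.0
```

servo_tool:
  plan: [0.2, 0, 0, 0, 1, 0.2, 0, 0, 0, 1, 0.2, 0, 0, 0, 1, 0.2, 0, 0, 0, 1, 0.2, 0, 0, 0, 1]

```text
time_s: 13.4
position: [0.5089, -0.0071, 0.2759]
orientation: [[-0.983, 0.181, -0.0], [0.181, 0.983, -0.0], [0.0, -0.0, -1.0]]
ft_force: [-0.9, -0.3, -0.5]
width: 0.0514
grasp_force: 0.0
```

servo_tool:
  plan: [0.2, 0, 0, 0, 1, 0.2, 0, 0, 0, 1, 0.2, 0, 0, 0, 1, 0.2, 0, 0, 0, 1, 0.2, 0, 0, 0, 1]

```text
time_s: 14.02
position: [0.5089, -0.0072, 0.2759]
orientation: [[-0.569, 0.822, -0.0], [0.822, 0.569, -0.0], [-0.0, -0.0, -1.0]]
ft_force: [-1.3, -0.3, 0.3]
width: 0.0511
grasp_force: 0.0
```

servo_tool:
  plan: [0.2, 0, 0, 0, 1, 0.2, 0, 0, 0, 1, 0.2, 0, 0, 0, 1, 0.2, 0, 0, 0, 1, 0.2, 0, 0, 0, 1, 0.2, 0, 0, 0, 1]

```text
time_s: 14.78
position: [0.5089, -0.0072, 0.2759]
orientation: [[0.176, 0.984, -0.0], [0.984, -0.176, -0.0], [-0.0, -0.0, -1.0]]
ft_force: [-0.4, -0.4, 0.4]
width: 0.0515
grasp_force: 0.0
```

Run:
```python
from h import *
st=arm.read_state()
R=np.array(st["orientation"]); e=R.T@(np.array([.5088,-.0076,.157])-st["position"])
print(st["time_s"],st["position"],R[:,1],st["qpos"],e/.25)
```

```text
14.775 [ 0.50889369 -0.00723094  0.27592808] [ 9.84379628e-01 -1.76058933e-01 -2.74676008e-05] [ -1.93836508  10.84847075  -5.06927783 114.48470627   1.1706164
  54.7163551  -17.73407413] [-1.49207441e-03 -9.59438425e-05  4.75712411e-01]
```

servo_tool:
  plan: [0.2, 0, 0, 0.2, 0, 0.2, 0, 0, 0.35, 0, 0.2, 0, 0, 0.45, 0, 0.2, 0, 0, 0.476, 0, 0.2, 0, 0, 0.476, 0]

```text
time_s: 15.4
position: [0.5091, -0.0073, 0.1572]
orientation: [[0.18, 0.984, -0.0], [0.984, -0.18, 0.0], [0.0, -0.0, -1.0]]
ft_force: [0.2, 0.1, 0.6]
width: 0.0512
grasp_force: 0.0
```

servo_tool:
  plan: [-0.3, 0, 0, 0, 0, -1, 0, 0, 0, 0, -1, 0, 0, 0, 0, -1, 0, 0, 0, 0, -1, 0, 0, 0, 0]

```text
time_s: 16.02
position: [0.5091, -0.0072, 0.1576]
orientation: [[0.182, 0.983, 0.001], [0.983, -0.182, 0.0], [0.0, 0.001, -1.0]]
ft_force: [-1.7, 0.3, 7.0]
width: 0.0089
grasp_force: 58.5
```

Run:
```python
from h import *
st=arm.read_state(); s=vision.snapshot("wrist"); R=np.array(st["orientation"])
print(st["time_s"],st["position"],R[:,1],st["width"],st["grasp_force"],st["ft_force"])
cv2.imwrite("pics/w6.png",cv2.resize(s["color"][:,:,::-1],None,fx=1.4,fy=1.4,interpolation=cv2.INTER_CUBIC))
```

```text
16.025 [ 0.50911603 -0.00719329  0.15759091] [ 9.83362758e-01 -1.81650620e-01  8.58842776e-04] 0.008946650613670941 58.521292582154274 [-1.67612314  0.27026989  7.02509274]
```

View pics/w6.png

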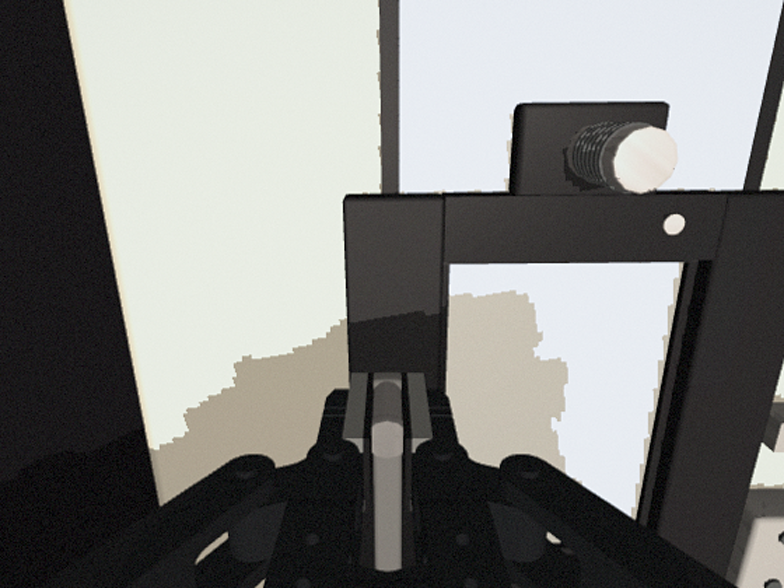

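servo_tool:
  plan: [-1, -0.002, -0.036, 0, -0.127, -1, -0.008, -0.0715, 0, -0.255, -1, -0.017, -0.106, 0, -0.382, -1, -0.03, -0.14, 0, -0.509, -1, -0.0455, -0.173, 0, -0.637, -1, -0.0645, -0.203, 0, -0.764, -1, -0.0866, -0.232, 0, -0.891, -1, -0.111, -0.258, 0, -1, -1, -0.111, -0.258, 0, -1, -1, -0.111, -0.258, 0, -1]

```text
time_s: 17.32
position: [0.4409, -0.0224, 0.1576]
orientation: [[-0.567, 0.824, 0.002], [0.824, 0.567, 0.0], [-0.001, 0.001, -1.0]]
ft_force: [-0.6, 5.1, 7.1]
width: 0.0089
grasp_force: 58.7
```

```bash
cat > chk.py <<'E'
from h import *
import sys
st=arm.read_state(); R=np.array(st["orientation"])
print(st["time_s"],st["position"],R[:,1],st["width"],st["grasp_force"],st["ft_force"],st["wrist_torque"],st["qpos"])
old=np.load("pics/t2.npy",allow_pickle=True).item()["s"]["color"]; s=vision.snapshot("top"); np.save("pics/t_%s.npy"%sys.argv[1],dict(s=s),allow_pickle=True)
s2=vision.snapshot("side"); np.save("pics/s_%s.npy"%sys.argv[1],dict(s=s2),allow_pickle=True)
t0=cv2.imread("pics/s2.png") # reference only
so=np.load("pics/s2.npy",allow_pickle=True).item()["s"]
# carriage shift since s2 from side-view: bearing blocks/pointer patch (rows/cols), phase-corr by template
g=lambda a:cv2.cvtColor(a,cv2.COLOR_RGB2GRAY)
def match(a,b,r0,r1,c0,c1,m=8):
    k=4; A=cv2.resize(g(a)[r0:r1,c0:c1],None,fx=k,fy=k,interpolation=cv2.INTER_CUBIC); B=cv2.resize(g(b)[r0-m:r1+m,c0-m:c1+m],None,fx=k,fy=k,interpolation=cv2.INTER_CUBIC)
    q=cv2.matchTemplate(B,A,cv2.TM_CCOEFF_NORMED); _,v,_,l=cv2.minMaxLoc(q); return l[0]/k-m,l[1]/k-m,round(v,3)
print("side blocks shift px",match(so["color"],s2["color"],202,246,327,343), "flag/fixed",match(so["color"],s2["color"],200,222,343,360))
p=np.array([.6739,-.0147,.075])-np.array([.1754,.9845,0])*.042
print("px per mm",proj(so,p-np.array([.00175,.00985,0]),None)-proj(so,p,None),"per 10mm; ptr px",proj(so,p))
E
python3 chk.py a
```

```text
17.325 [ 0.4408852  -0.02240958  0.15761029] [0.82371807 0.56699764 0.0014916 ] 0.008926602291204521 58.685647174715996 [-0.56967872  5.05599321  7.08631793] [ 0.92498726  0.18449743 -0.1035768 ] [  7.77784038  15.40725101 -14.90178059 127.7646762    6.4335126
  37.40808141  22.81796197]
side blocks shift px (0.0, 0.25, 0.993) flag/fixed (0.0, 0.0, 0.999)
px per mm [0.30138774 2.15309562] per 10mm; ptr px [338.98757913 218.8438424 ]
```

servo_tool:
  plan: [-1, 0.0024, 0, 0, 0, -1, 0.0024, 0, 0, 0]

```text
time_s: 17.68
position: [0.4409, -0.0223, 0.1576]
orientation: [[-0.567, 0.824, 0.002], [0.824, 0.567, 0.0], [-0.001, 0.002, -1.0]]
ft_force: [2.4, 0.3, 7.1]
width: 0.0086
grasp_force: 58.6
```

servo_tool:
  plan: [-1, 0, -0.002, 0, 0, -1, 0, -0.004, 0, 0, -1, 0, -0.004, 0, 0]

```text
time_s: 18.05
position: [0.4401, -0.0228, 0.1576]
orientation: [[-0.567, 0.824, 0.002], [0.824, 0.567, 0.0], [-0.001, 0.002, -1.0]]
ft_force: [2.9, 1.1, 7.1]
width: 0.0084
grasp_force: 58.7
```

```bash
python3 chk.py b
```

```text
18.05 [ 0.44010425 -0.02278818  0.15755791] [0.82379731 0.56688168 0.00177208] 0.008410838542217866 58.726181387901306 [2.89184964 1.14902774 7.11949857] [ 0.12969319 -0.6251583  -0.00117017] [  7.7944856   15.33811018 -14.88075953 127.87530365   6.44209359
  37.33403999  22.83242266]
side blocks shift px (0.0, 0.25, 0.993) flag/fixed (0.0, 0.0, 0.999)
px per mm [0.30138774 2.15309562] per 10mm; ptr px [338.98757913 218.8438424 ]
```

servo_tool:
  plan: [-1, 0, -0.002, 0, 0, -1, 0, -0.004, 0, 0, -1, 0, -0.004, 0, 0]

```text
time_s: 18.52
position: [0.4393, -0.0233, 0.1576]
orientation: [[-0.567, 0.824, 0.002], [0.824, 0.567, 0.0], [-0.001, 0.002, -1.0]]
ft_force: [3.7, 2.0, 6.4]
width: 0.0088
grasp_force: 58.7
```

servo_tool:
  plan: [-1, 0, 0, 0, 0]

```text
time_s: 18.65
position: [0.4394, -0.0234, 0.1576]
orientation: [[-0.567, 0.824, 0.002], [0.824, 0.567, 0.0], [-0.001, 0.002, -1.0]]
ft_force: [3.3, 1.0, 5.9]
width: 0.0087
grasp_force: 58.7
```

servo_tool:
  plan: [-1, 0, -0.002, 0, 0, -1, 0, -0.004, 0, 0, -1, 0, -0.004, 0, 0, -1, 0, -0.004, 0, 0]

```text
time_s: 19.15
position: [0.4387, -0.0238, 0.1576]
orientation: [[-0.567, 0.824, 0.003], [0.824, 0.567, 0.0], [-0.001, 0.002, -1.0]]
ft_force: [4.7, 2.5, 5.3]
width: 0.0089
grasp_force: 58.6
```

```bash
python3 chk.py c
python3 - <<'E'
from h import *
# wrist view: fit of pointer? report what networks see
st=arm.read_state(); s=vision.snapshot("wrist"); np.save("pics/w7.npy",dict(s=s,st=st),allow_pickle=True)
for l in ["clamp_arm","carriage","flag_index"]: print(l,[(np.round(q["point"],1).tolist(),round(q["confidence"],2)) for q in vision.search_frame(l,s)[:1]])
for n in "ac":
    t=np.load(f"pics/t_{n}.npy",allow_pickle=True).item()["s"]
    p=np.array([.5824,.0552,.104]); print(n,"post px",proj(t,p))
E
```

```text
19.15 [ 0.43874925 -0.02377702  0.15760766] [0.8237392  0.56696396 0.00236677] 0.00885123775997528 58.63847807049751 [4.68758873 2.45458081 5.32327092] [ 0.45761004 -0.9188065   0.0219669 ] [  7.9255588   15.21606063 -14.88027717 128.04505103   6.39309402
  37.24488366  22.99711455]
side blocks shift px (0.0, 0.25, 0.993) flag/fixed (0.0, 0.0, 0.999)
px per mm [0.30138774 2.15309562] per 10mm; ptr px [338.98757913 218.8438424 ]
clamp_arm [([277.4, 335.7], 0.91)]
carriage [([458.7, 297.3], 0.7)]
flag_index []
a post px [261.49324529 196.41353771]
c post px [261.49324529 196.41353771]
```

Run:
```python
from h import *
d=np.load("pics/w7.npy",allow_pickle=True).item(); s,st=d["s"],d["st"]
pp=proj(s,[.5824,.0552,.104],st); pb=proj(s,[.5824,.0552,.070],st); print("pred post",pp,pb)
def post(s,st,pp,h=22):
    g=cv2.cvtColor(s["color"],cv2.COLOR_RGB2GRAY); x,y=map(int,pp); y0,x0=max(y-h,0),max(x-h,0); c=g[y0:y+h,x0:x+h]
    big=cv2.resize(c,None,fx=6,fy=6,interpolation=cv2.INTER_CUBIC)
    C=cv2.HoughCircles(cv2.medianBlur(big,5),cv2.HOUGH_GRADIENT,1,60,param1=100,param2=14,minRadius=35,maxRadius=90)
    if C is None: return c.shape
    return [(q[0]/6+x0,q[1]/6+y0,q[2]/6,np.round(atz(s,(q[0]/6+x0,q[1]/6+y0),.104,st)[:2],4)) for q in C[0][:3]]
print(post(s,st,pp))
# for calibration: same in w4 (carriage as left by the post)
d=np.load("pics/w4.npy",allow_pickle=True).item(); pq=proj(d["s"],[.5824,.0552,.104],d["st"]); print(pq,post(d["s"],d["st"],pq))
# side camera: sub-pixel pointer/blocks shift a->c relative to earlier
a=np.load("pics/s_a.npy",allow_pickle=True).item()["s"]["color"]; c=np.load("pics/s_c.npy",allow_pickle=True).item()["s"]["color"]; o=np.load("pics/s2.npy",allow_pickle=True).item()["s"]["color"]
g=lambda i:cv2.cvtColor(i,cv2.COLOR_RGB2GRAY)[200:248,325:342].astype(np.float32)
w=cv2.createHanningWindow((17,48),cv2.CV_32F)
for n,i in (("a",a),("c",c)): print(n,cv2.phaseCorrelate(g(o),g(i),w))
```

```text
pred post [671.85844236 346.06784199] [601.76289549 299.59341893]Traceback (most recent call last):
  File "<stdin>", line 10, in <module>
  File "<stdin>", line 6, in post
cv2.error: OpenCV(4.12.0) /io/opencv/modules/imgproc/src/resize.cpp:4208: error: (-215:Assertion failed) !ssize.empty() in function 'resize'
```

Run:
```python
from h import *
L=lambda n:np.load(n,allow_pickle=True).item()["s"]["color"]
g=lambda i,r:cv2.cvtColor(i,cv2.COLOR_RGB2GRAY)[r[0]:r[1],r[2]:r[3]].astype(np.float32)
o=L("pics/s2.npy")
for nm,r in (("blocks",(200,248,326,341)),("frame",(200,246,305,336)),("fixed",(255,275,335,365))):
  for n in "abc":
    W=np.eye(2,3,dtype=np.float32); v,W=cv2.findTransformECC(g(o,r),g(L(f"pics/s_{n}.npy"),r),W,cv2.MOTION_TRANSLATION,(3,200,1e-6),None,3); print(nm,n,round(v,4),W[:,2])
```

```text
blocks a 0.9832 [-0.04195573  0.28520292]
blocks b 0.9836 [-0.0593079  0.2948132]
blocks c 0.9835 [-0.05749645  0.29961795]
frame a 0.9645 [0.1741748 0.3815381]
frame b 0.9644 [0.17436597 0.37922412]
frame c 0.9644 [0.182837   0.37661362]
fixed a 1.0 [ 0.00556149 -0.00123551]
fixed b 1.0 [ 0.00621336 -0.00701967]
fixed c 1.0 [0.00760802 0.01938908]
```

```bash
python3 -c "
from cell import arm
print(arm.finish_job())"
```

```text
the job is handed in; nothing more can be done
None
```

I handed the job in at about 19 s with the carriage pointer within about 0.5 mm of the flag clip's middle, and the gripper holding the clamp arm open at its stop. I judged the stop from the force at the peg, about 5.3 N against the spring's 2.7 N. Nothing on the bench or the light base was touched as far as I could tell, though I did not check for that separately.

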